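# Bring the large flywheel to top centre

## Robot

A 6-joint arm with a two-finger parallel gripper is mounted at the origin on a cart in front of the work surface, level with it; the furniture and walls round the work are solid. World frame = base frame: x ahead of the robot, y to its left, z up, the work surface at z = 0. Lengths are in mm, angles in rad, forces in N, time in s.
With the tool pointing down it reaches from about 350 to 875 mm from the base axis. Payload 15.5 kg.
Tool frame: the origin (TCP) lies on the centre line of the jaws, within the pads' length; the fingertips stand 14 mm ahead of it and the grasp point (between the pads) lies 5 mm behind it; x points along the fingers, y is the direction in which the jaws open and shut, and the axes are right-handed (so a half turn about x gives the same grasp; the last joint's range is limited). The gripper opens to 85 mm and grips with 20 to 120 N. Pads are 22 mm wide; open, the fingers measure 114 mm over their backs; the gripper's body (76 mm by 85 mm) begins 54 mm behind the grasp point. The pads swing forward as they close: fully open they stand 13 mm farther back than shut.
Start: joints at [-1.284, 0.494, 1.345, -0, 1.302, -0.096], TCP at [233.451, -579.765, 245.277] pointing down, gripper open.
Joint ranges: [-2.91, 2.91], [-0.82, 2.16], [0.22, 2.67], [-1.22, 4.37], [0.12, 2.79], [-3.08, 3.08]. Speed limits (rad/s): [1.89, 1.89, 2.57, 3.01, 3.01, 3.01].

## Interface

Orientations are given as a rotation vector (axis times angle).
In Python, from plant import * gives the robot as it stands.
- The arm moves only by the shell command python3 -m creep 'ROWS' [OPENING]. ROWS is text: rows parted by semicolons, each of 6 numbers parted by spaces: the shift along the tool's x, y, z normalised to -1 to 1, where 1 is 25 mm, then the turn, a rotation vector about the tool's x, y, z normalised to -1 to 1, where 1 is 0.1 rad. In form: x y z rx ry rz; .... A call has 1 to 20 rows; each row shifts and turns the commanded pose from where the row before left it, along the tool's axes as they then stand; what a row does not reach is not made up. A row lasts 1/12 s, in which the tool goes at most 41.7 mm and 7.16 degrees, less where a joint would pass 70% of its speed; a pose out of reach is approached as far as the arm can. A call with a number of a shift or a turn outside -1 to 1 is refused whole. A call with a gripper value outside its range is refused whole. OPENING is the gripper command: -1 is fully open, 1 is shut, values between are in proportion, set as the call begins (- or left out, the last holds). The fingers move at their own pace and stop on an object; the grip force is fixed at half the most. Time passes only in rows, so rows that do not move let the fingers close. It gives the time, the measured TCP pose, the force and the opening at its end, in the units of the state.
- state(): the state, without advancing time (a new reading comes with each control period).
- grab_frame(name): name is "side" or "top"; returns (picture, depth): 420x560x3 uint8, blue, green, red; 420x560 float32, mm along the optical axis (not along the pixel's ray), 0 where there is no reading.
- camera_params(name): a dict with "fx", "fy", "cx", "cy" (pixels), "pose" (4x4, takes a point from camera to world coordinates). Camera axes: x right, y up, looking along -z (the intrinsics and any distortion apply to the point x, -y, -z); pixel columns grow to the right and rows downward; lengths in mm; the calibration is good to about 2 mm. A picture is of the moment at which its call begins. camera_params takes no time and is no camera call.
- sign_off(): hands the job in, once; it reports no verdict.
The state is a dict: "t": time; "q": joint angles; "dq": joint speeds; "joint_efforts": joint torques, N m; "ee_pos": TCP position; "tcp_rot": TCP orientation; "ft_force": force on the tool from outside, world axes, zero at the start; "torque": the same for the moment, N m; "gripper_width": finger opening in mm.
Only numpy, scipy, OpenCV 4.12 (cv2) and the standard library are available. Lean on these libraries where they do the work, as an engineer would, in place of code of your own. Each camera call takes 0.05 s, during which the arm holds its last target. There are 200 camera calls.

## Task

Two small flywheels sit on bench stands. Turn the larger one on its axle until the timing stud on its rim, which is now round on the far side, points straight up, then let go of it. Leave the smaller flywheel as it is and do not disturb the oil bottle that stands near them.

Things in the scene. Friction and masses are not known exactly. Their poses are not given: they have to be found in the camera images.
- large_hub (a point): centre of the larger flywheel (dark steel, 120 mm across, flat rim 20 mm wide along the axle, 18 mm deep radially), 85 mm up. Frame is fixed, not turning: y along the level axle, z up, x away from the robot in the wheel's plane. Grey fixed stand: plate 10 mm thick, x +-75, y -57 to +98 mm; bearing post at y 62 to 80, x +-23 mm, top 23 mm above the axle. 13 mm axle ends at y -22 mm
- large_wheel (a joint): turn of the larger flywheel in rad: 0 with its timing stud straight up, positive with it leaning to the far side (+x of large_hub), 1.57 when level; starts between 0.75 and 1.4. The one bright round stud, 10 mm thick, stands 16 mm out of the rim. The wheel turns with light friction (0.05 N m) and stays where it is left
- small_stud (a point): outer end of the timing stud of the smaller flywheel, to be left alone: 84 mm across, rim and stud of the same section, on a like stand, axle also 85 mm up. It stands left or right of the larger one, 0.25 to 0.4 m away between axle centres; its stud leans up to 1.4 rad to the near or far side
- oil_centre (a point): centre (half-way up) of the white oil bottle, 39 mm thick, 150 mm tall, standing loose and upright at the right of the flywheels; not to be disturbed

How it is judged (in metres and radians):
At the end, for the whole second after the job is handed in: the larger flywheel is at rest with its stud within 12 degrees of straight up; the end of the smaller flywheel's stud is within 15 mm of where it started, the oil bottle within 30 mm (value of joint large_wheel between -0.21 and 0.21 rad and velocity of joint large_wheel between -0.1 and 0.1 rad/s and distance of small_stud from where it was at the start of the episode below 0.015 m and distance of oil_centre from where it was at the start of the episode below 0.03 m); the robot touches nothing.
It fails at once if the smaller flywheel is turned (its stud's end moves more than 15 mm) (distance of small_stud from where it was at the start of the episode above 0.015 m).
It fails at once if the oil bottle is pushed away or knocked over (its centre moves more than 30 mm) (distance of oil_centre from where it was at the start of the episode above 0.03 m).
It also fails if it takes over 32 s, if anything falls off the work surface, if the arm or the gripper's body presses on something with over 40 N, if the wrist force passes 120 N, or if a joint passes its speed limit or range.

## Working session

There is one attempt and no reset: what is moved stays moved. The work goes in short steps, Python scripts to look and compute and a shell command to move; the robot and the scene stay as the last step left them, time stands still between calls to the robot, and variables do not carry over. Pictures are saved under pics/ and viewed, about 8 in all and at most 12, crops included, and the job is handed in when it is done.

```bash
mkdir -p pics
cat > h.py <<'E'
from plant import *
import numpy as np, cv2
def shot(n,tag):
    im,d=grab_frame(n); cv2.imwrite(f'pics/{tag}.png',im); np.save(f'pics/{tag}.npy',d); return im,d
def world(n,d,u,v):
    p=camera_params(n); u=np.asarray(u);v=np.asarray(v); z=d[v,u]
    c=np.stack([(u-p['cx'])/p['fx']*z,-(v-p['cy'])/p['fy']*z,-z,np.ones_like(z)],-1)
    return (c@np.array(p['pose']).T)[...,:3]
E
python3 - <<'E'
from h import *
for n in('side','top'):
    shot(n,n+'0'); p=camera_params(n); print(n,p)
s=state();print(s)
E
```

```text
side {'fx': 399.2676376875389, 'fy': 399.2676376875389, 'cx': 273.84076210318864, 'cy': 212.97525396832916, 'pose': array([[ 9.81992820e-01,  8.11942814e-02, -1.70580156e-01,
         3.40542286e+02],
       [-1.88751306e-01,  3.83723499e-01, -9.03952002e-01,
        -1.05543823e+03],
       [-7.94011905e-03,  9.19871603e-01,  3.92139247e-01,
         5.55587908e+02],
       [ 0.00000000e+00,  0.00000000e+00,  0.00000000e+00,
         1.00000000e+00]])}
top {'fx': 504.6854354837831, 'fy': 504.6854354837831, 'cx': 280.22566400343055, 'cy': 202.29362324243442, 'pose': array([[ 2.46183902e-02,  9.90637214e-01, -1.34282705e-01,
         3.34907581e+02],
       [-9.99685208e-01,  2.50452564e-02,  1.49030797e-03,
        -1.20023087e+02],
       [ 4.83949931e-03,  1.34203745e-01,  9.90941943e-01,
         1.27541742e+03],
       [ 0.00000000e+00,  0.00000000e+00,  0.00000000e+00,
         1.00000000e+00]])}
{'t': 0.1, 'q': array([-1.28350089e+00,  4.94149789e-01,  1.34605936e+00,  8.00160105e-06,
        1.30246859e+00, -9.55327049e-02]), 'dq': array([ 0.00060693, -0.00138671, -0.00124408,  0.00041715, -0.00079627,
        0.00083057]), 'joint_efforts': array([ 1.05868850e-03, -8.83591247e+01, -3.84562254e+01, -1.46978241e-04,
        5.25098993e-03,  6.93729976e-05]), 'ee_pos': array([ 233.36854755, -579.47991565,  244.7453132 ]), 'tcp_rot': array([ 2.01215339,  0.39105296, -2.01235057]), 'ft_force': array([-0.18946155,  0.12248991, -0.54056704]), 'torque': array([-0.00046354,  0.01634815,  0.08095576]), 'gripper_width': 85.42170164196621}
```

```bash
python3 -c "
import cv2
" ; ls pics
```

```text
side0.npy
side0.png
top0.npy
top0.png
```

View pics/side0.png

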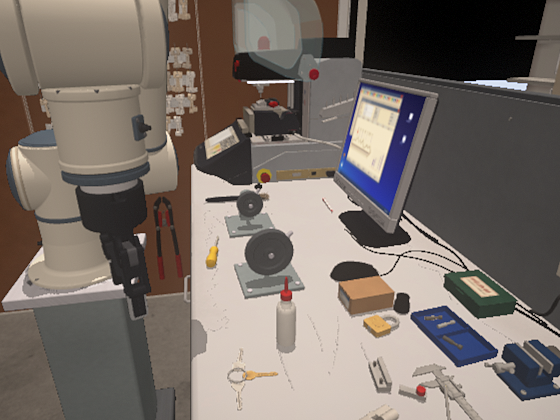

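View pics/top0.png

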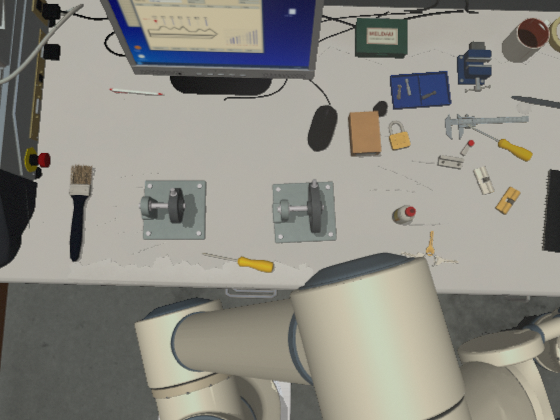

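The side view shows the large wheel at about (270,251) with its stud at about (290,235). The bottle is at (286,325). In the top view the large wheel is at (317,208), its stud at (315,184), the small wheel at (176,205) and the bottle at (405,214). Next I'll measure them.

Run:
```python
from h import *
d=np.load('pics/top0.npy'); ds=np.load('pics/side0.npy')
V,U=np.mgrid[165:250,265:345]; P=world('top',d,U,V); z=P[...,2]
m=(z>100)&(z<150)
print('wheel hi n',m.sum(),np.percentile(P[m],[2,50,98],axis=0).round(1).tolist())
w=(z>35)&(z<150); Q=P[w]; print('all',Q.min(0).round(),Q.max(0).round())
b=(z>2)&(z<20); print('plate',np.percentile(P[b],[1,99],axis=0).round(1).tolist())
# yaw of plate
r=cv2.minAreaRect(P[b][:,:2].astype(np.float32)); print('plate rect',r)
for v in range(176,240,4): print(v,[tuple(P[v-165,u-265].round().astype(int).tolist()) for u in (308,312,316,320)])
V,U=np.mgrid[195:235,385:425]; P=world('top',d,U,V); m=P[...,2]>60
print('bottle',np.percentile(P[m],[2,50,98],axis=0).round(1).tolist())
V,U=np.mgrid[222:280,238:305]; P=world('side',ds,U,V); m=(P[...,2]>22)&(P[...,2]<170)&(P[...,1]>-300)
Q=P[m];print('side wheel',np.percentile(Q,[1,50,99],axis=0).round(1).tolist())
for u,v in((270,251),(290,235),(292,235),(289,237)): print(u,v,world('side',ds,u,v).round(1))
im=cv2.imread('pics/side0.png')[200:310,220:320]; im2=cv2.imread('pics/top0.png')[165:255,255:355]
cv2.imwrite('pics/c1.png',np.hstack([cv2.resize(im,(400,440),interpolation=0),cv2.resize(im2,(400,440),interpolation=0)]))
```

```text
wheel hi n 589 [[430.9, -214.1, 100.8], [481.9, -199.3, 131.6], [540.7, -124.3, 146.2]]
all [ 426. -224.   36.] [ 547. -117.  149.]
plate [[396.1, -279.3, 2.1], [601.4, -88.3, 16.6]]
plate rect ((498.0845642089844, -184.8217315673828), (215.52255249023438, 203.23068237304688), 1.4772875308990479)
176 [(577, -191, 5), (578, -202, -1), (578, -212, 2), (578, -222, 2)]
180 [(567, -192, 0), (568, -202, -1), (544, -203, 133), (568, -223, -2)]
184 [(555, -191, 8), (536, -194, 121), (535, -203, 130), (556, -222, 10)]
188 [(544, -191, 14), (525, -194, 130), (526, -203, 128), (546, -222, 9)]
192 [(528, -189, 51), (515, -194, 137), (515, -203, 137), (536, -222, 8)]
196 [(520, -190, 40), (505, -194, 141), (505, -203, 143), (525, -222, 12)]
200 [(510, -191, 37), (495, -193, 145), (496, -203, 144), (496, -212, 141)]
204 [(492, -187, 98), (486, -194, 144), (486, -203, 146), (486, -212, 145)]
208 [(482, -187, 99), (477, -194, 142), (477, -203, 143), (477, -212, 144)]
212 [(474, -188, 94), (468, -194, 143), (469, -203, 138), (469, -212, 141)]
216 [(473, -193, 10), (459, -194, 138), (460, -203, 139), (460, -213, 136)]
220 [(463, -193, 14), (451, -195, 128), (452, -204, 129), (451, -213, 137)]
224 [(453, -193, 8), (443, -196, 125), (443, -205, 127), (443, -214, 123)]
228 [(443, -193, 10), (434, -196, 117), (435, -206, 112), (435, -215, 117)]
232 [(433, -194, 9), (426, -198, 96), (427, -207, 95), (433, -223, 12)]
236 [(423, -194, 8), (423, -204, 9), (423, -214, 12), (423, -223, 14)]
bottle [[334.9, -436.5, 63.1], [474.9, -417.0, 91.5], [494.7, -120.0, 1275.4]]
side wheel [[429.7, -223.5, 29.9], [485.4, -210.6, 91.6], [543.3, -196.3, 143.9]]
270 251 [ 487.5 -222.6   96. ]
290 235 [598.9  43.1  -0.7]
292 235 [6.044e+02 3.920e+01 6.000e-01]
289 237 [ 538.3 -204.   119.2]
```

View pics/c1.png

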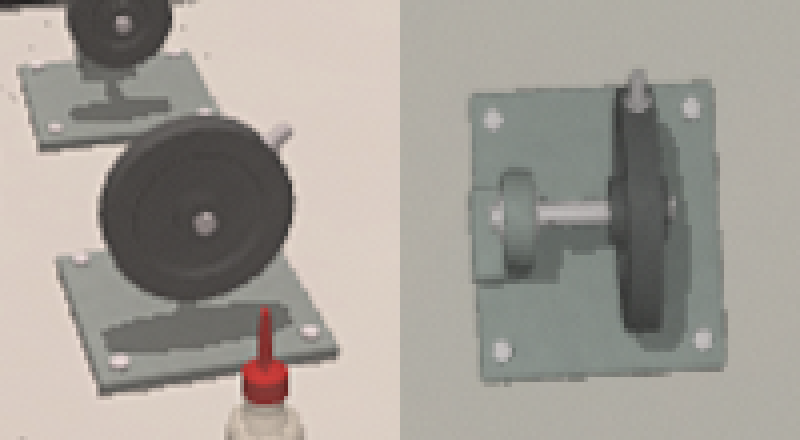

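```bash
cat >> h.py <<'E'
from scipy.spatial.transform import Rotation as R
def ray(n,u,v,axis,val):
    p=camera_params(n); T=np.array(p['pose']); r=T[:3,:3]@np.array([(u-p['cx'])/p['fx'],-(v-p['cy'])/p['fy'],-1]); o=T[:3,3]
    return o+r*(val-o[axis])/r[axis]
def tool():
    s=state(); M=R.from_rotvec(s['tcp_rot']).as_matrix(); return s,M
def delta(goal):
    s,M=tool(); return (M.T@(np.array(goal)-s['ee_pos'])/25).round(2)
E
python3 - <<'E'
from h import *
s,M=tool(); print(M.round(3))
print('jaw yaw',np.degrees(np.arctan2(M[1,1],M[0,1])))
print('stud side',ray('side',292,232,1,-203), 'axle end',ray('side',271,255.5,1,-226),'bottle top',ray('top',408,211,2,120))
print('wheel top px->', ray('top',316.5,182,2,133))
print('delta',delta([600,-203,245]))
E
```

```text
[[-0.     0.374 -0.928]
 [ 0.001 -0.928 -0.374]
 [-1.    -0.001 -0.   ]]
jaw yaw -68.06568181196805
stud side [ 545.97662628 -203.          131.51688279] axle end [ 489.21647511 -226.           85.36744893] bottle top [ 478.66148718 -417.04301435  120.        ]
wheel top px-> [ 538.8619307  -203.90230097  133.        ]
delta [  0.    -8.49 -19.23]
```

```bash
R="-"; python3 -m creep '0 -.42 -.96 0 0 0;0 -.42 -.96 0 0 0;0 -.42 -.96 0 0 0;0 -.42 -.96 0 0 0;0 -.42 -.96 0 0 0;0 -.42 -.96 0 0 0;0 -.42 -.96 0 0 0;0 -.42 -.96 0 0 0;0 -.42 -.96 0 0 0;0 -.42 -.96 0 0 0;0 -.42 -.96 0 0 0;0 -.42 -.96 0 0 0;0 -.42 -.96 0 0 0;0 -.42 -.96 0 0 0;0 -.42 -.96 0 0 0;0 -.42 -.96 0 0 0;0 -.42 -.96 0 0 0;0 -.42 -.96 0 0 0;0 -.42 -.96 0 0 0;0 -.42 -.96 0 0 0' 1
python3 -m creep '0 0 0 -1 0 0;0 0 0 -1 0 0;0 0 0 -1 0 0;0 0 0 -1 0 0;0 0 0 -1 0 0;0 0 0 -1 0 0;0 0 0 -1 0 0;0 0 0 -1 0 0;0 0 0 -1 0 0;0 0 0 -1 0 0;0 0 0 -1 0 0;0 0 0 -1 0 0;0 0 0 0 0 0;0 0 0 0 0 0'
python3 - <<'E'
from h import *
s,M=tool(); print(M.round(3)); print(s['ee_pos'],s['q'],s['gripper_width'],s['t'])
print(delta([600,-203,150]))
E
```

```text
t: 1.77
ee_pos: [600.9, -204.5, 245.0]
tcp_rot: [2.011, 0.39, -2.013]
ft_force: [-0.4, -0.4, 0.2]
gripper_width: 0.1
t: 2.93
ee_pos: [600.1, -205.6, 245.0]
tcp_rot: [1.203, 1.214, -1.203]
ft_force: [-0.2, 1.1, 0.4]
gripper_width: -0.2
[[-0.     1.     0.009]
 [ 0.     0.009 -1.   ]
 [-1.    -0.    -0.   ]]
[ 600.14194849 -205.62339202  245.02786486] [-4.24194265e-01  5.07460089e-01  1.32071583e+00  3.62122805e-05
  1.31392586e+00 -4.33044188e-01] -0.17786167819357804 2.9333
[ 3.8 -0.  -0.1]
```

```bash
python3 -m creep '1 0 0 0 0 0;1 0 0 0 0 0;1 0 0 0 0 0;1 0 0 0 0 0;.44 -.4 -.05 0 0 0;0 -.4 0 0 0 0;0 0 0 0 0 0;0 0 0 0 0 0'
python3 - <<'E'
from h import *
a,_=shot('side','s1'); b,_=shot('top','t1')
cv2.imwrite('pics/c2.png',np.hstack([cv2.resize(a[180:320,210:340],(400,430),interpolation=0),cv2.resize(b[140:260,255:355],(360,430),interpolation=0)]))
E
```

```text
t: 3.6
ee_pos: [580.4, -205.0, 135.4]
tcp_rot: [1.202, 1.213, -1.201]
ft_force: [0.8, 0.4, 0.1]
gripper_width: 0.0
```

View pics/c2.png

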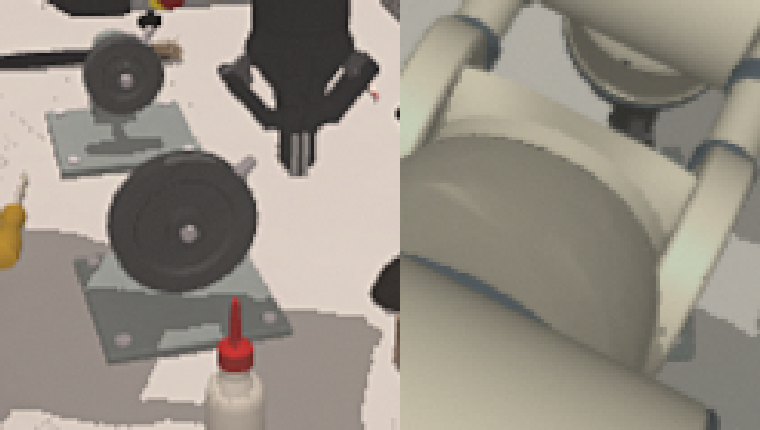

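The side crop shows the fingertip at (296,175), just beyond the stud end at (252,163) and slightly lower, as planned. The top view is blocked by the arm. I'll push along the arc slowly.

```bash
python3 -m creep '0 -.25 0 0 0 0;0 -.25 0 0 0 0;0 -.24 0 0 0 0;-.16 -.2 0 0 0 0;-.16 -.2 0 0 0 0;-.16 -.2 0 0 0 0;-.16 -.22 0 0 0 0;-.16 -.22 0 0 0 0;-.16 -.24 0 0 0 0;-.16 -.24 0 0 0 0;0 0 0 0 0 0;0 0 0 0 0 0'
python3 - <<'E'
from h import *
a,d=shot('side','s2'); print(state()['ee_pos'])
cv2.imwrite('pics/c3.png',cv2.resize(a[180:320,210:340],(520,560),interpolation=0))
E
```

```text
t: 4.7
ee_pos: [523.2, -205.2, 162.3]
tcp_rot: [1.201, 1.215, -1.201]
ft_force: [0.1, 0.3, -0.4]
gripper_width: 0.5
[ 523.43331586 -205.22612409  162.1100761 ]
```

View pics/c3.png

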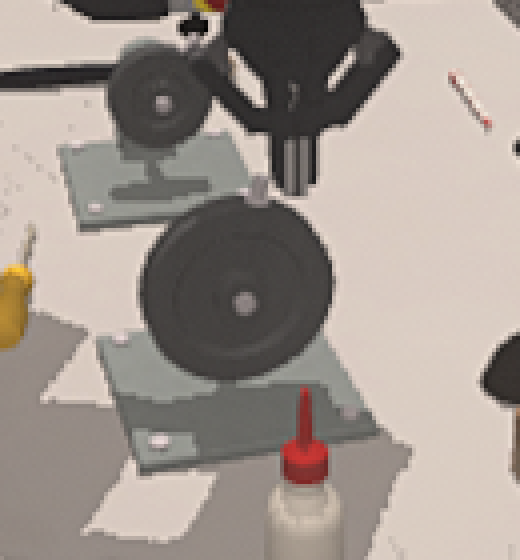

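The stud is now at crop (258,188), close to upright, with the fingers touching its far side. Next I'll work out its angle.

Run:
```python
from h import *
p=ray('side',210+258/4,180+176/4,1,-203); print(p, np.arctan2(p[0]-487,p[2]-85))
p=ray('side',210+257/4,180+205/4,1,-213); print(p)
```

```text
[ 502.7738257  -203.          157.02169523] 0.21561050626777492
[ 500.12382577 -213.          142.77906338]
```

```bash
python3 -m creep '-.06 -.15 0 0 0 0;-.06 -.15 0 0 0 0;0 -.15 0 0 0 0;0 -.15 0 0 0 0;0 0 0 0 0 0;0 0 0 0 0 0;0 .5 0 0 0 0;-.5 1 0 0 0 0;-1 1 0 0 0 0;-1 0 0 0 0 0;-1 0 0 0 0 0;0 0 0 0 0 0;0 0 0 0 0 0'
python3 - <<'E'
from h import *
a,d=shot('side','s3'); print(state()['ee_pos'])
cv2.imwrite('pics/c4.png',cv2.resize(a[180:320,210:340],(520,560),interpolation=0))
E
```

```text
t: 5.83
ee_pos: [571.8, -204.9, 253.8]
tcp_rot: [1.2, 1.213, -1.199]
ft_force: [0.1, -0.3, -1.0]
gripper_width: -0.4
[ 571.17214322 -204.65639723  252.60914074]
```

View pics/c4.png

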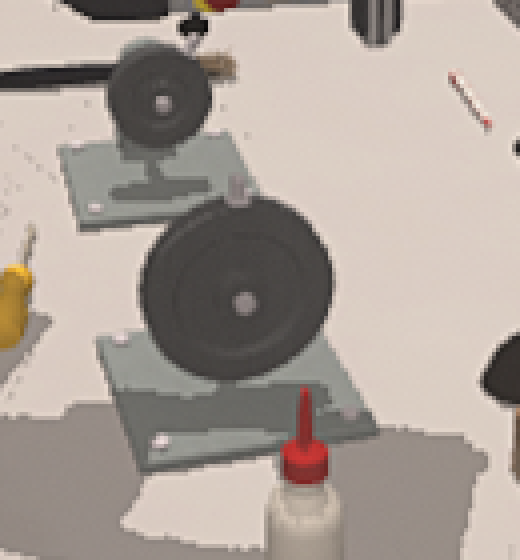

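The fingers are clear (top right) and the stud stands at crop (237,188). I'll check its angle, confirm that the bottle and small wheel have not moved, and then check that the wheel stays still.

Run:
```python
from h import *
for f in('s3',):
    p=ray('side',210+236.5/4,180+176/4,1,-203); print(p, np.arctan2(p[0]-487,p[2]-85))
a=cv2.imread('pics/side0.png').astype(int)
b,_=shot('side','s4'); c=cv2.imread('pics/s3.png').astype(int); b=b.astype(int)
for n,(y0,y1,x0,x1) in dict(small=(182,220,232,265),bottle=(278,350,272,300)).items():
    print(n,np.abs(a-b)[y0:y1,x0:x1].max(2).mean(), (np.abs(a-b)[y0:y1,x0:x1].max(2)>60).sum())
print('still',(np.abs(c-b)[220:280,240:300].max(2)>40).sum())
# top-of-wheel in side depth, stud points
_,d=grab_frame('side'); V,U=np.mgrid[222:232,262:278]; P=world('side',d,U,V); m=(P[...,2]>147)&(P[...,1]<-180)&(P[...,1]>-225); print('stud pts',m.sum(),P[m].mean(0))
```

```text
[ 489.73070326 -203.          158.2542672 ] 0.03725980172117359
small 1.444976076555024 0
bottle 13.957837301587302 237
still 0
stud pts 24 [ 487.70274946 -206.19377971  155.29963413]
```

The stud is upright, at 0.01 to 0.04 rad. The bottle region does differ from the first picture, possibly because of the arm's shadow, so I'll check the bottle's position directly.

Run:
```python
from h import *
for f in('side0','s1','s4'):
    i=cv2.imread(f'pics/{f}.png').astype(int); r=i[270:310,265:310]; m=(r[...,2]>r[...,1]+70)
    v,u=np.nonzero(m); b=i[325,260:315]; g=np.abs(np.diff(b.sum(1))); print(f,m.sum(),u.mean()+265,v.mean()+270, 260+np.argsort(g)[-2:])
d0=np.load('pics/side0.npy');d1=np.load('pics/s4.npy'); print('depth change',np.median(d1[310:345,280:294]-d0[310:345,280:294]), 'small',np.median((d1-d0)[182:220,232:265]))
print(state()['t'],state()['ee_pos'])
```

```text
side0 126 285.74603174603175 291.984126984127 [295 275]
s1 134 285.7835820895522 292.27611940298505 [295 275]
s4 131 285.7709923664122 292.2748091603053 [276 275]
depth change -0.09991455 small -0.16577148
5.9833 [ 570.65294041 -204.53761867  251.65934528]
```

```bash
python3 -c "
from plant import *
print(sign_off())"
```

```text
the job is handed in; nothing more can be done
None
```

The larger flywheel's stud now points straight up. I handed the job in about 6 s into the 32 s allowed, and the report gives no verdict.

I closed the fingers beyond the stud and pushed it slowly back along its arc from about 0.89 rad. Then I backed off and lifted clear.

**Last checks:**
- **Stud angle:** 0.04 rad by casting a ray from the side picture, about 0.01 rad from the depth points. The limit is 0.21 rad. The wheel showed no movement between the last two pictures.
- **Smaller flywheel:** unchanged in both picture and depth.
- **Oil bottle:** one check disagreed, as the plain picture comparison showed a change around the bottle. Its cap stayed within 0.3 pixel and its depth within 0.1 mm, so I put the change down to the arm's shadow.
- **Robot:** about 250 mm up and touching nothing, with only about 1 N on the wrist after backing off.

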